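# Pop the sample hatch of a bench reader

### The job

Two small readers stand on the lab bench. On the one with the wider hatch, press the thumb pad at the hatch's front edge once, all the way in with a fingertip, and let go so that the push-push latch pops the hatch open; then keep clear of it and watch for at least two seconds that it stays fully open. Do not push the opened hatch back down or grab it, do not operate the other reader, and leave the dishes, the jar and the marker where they are.

Things in the scene. Friction and masses are not known exactly. Their poses are not given: they have to be found in the camera images.
- wide_reader: reader with the wider hatch (110 mm): fixed white/grey box, 170 (x) by 140 (y) by 76 mm high, with a 90 mm high hump along its rear (+x) side; yaw within 0.45 rad. Origin: centre of underside, front faces -x. The hatch lies in its top: 110 mm along y, 100 along x, 8 thick, top 86 mm above the bench; hinge along y at x = +38, height 80 mm; free edge at x = -62 mm. Left/right order varies.
- narrow_reader: reader with the narrower hatch (64 mm): fixed white/grey box, 170 (x) by 140 (y) by 76 mm high, with a 90 mm high hump along its rear (+x) side; yaw within 0.45 rad. Origin: centre of underside, front faces -x. The hatch lies in its top: 64 mm along y, 100 along x, 8 thick, top 86 mm above the bench; hinge along y at x = +38, height 80 mm; free edge at x = -62 mm. Left/right order varies.
- wide_hatch (a joint): wider hatch angle (rad): 0 to 0.01 shut and latched; -0.068 pressed in to a firm stop (6 mm at the pad, takes about 3 N); 1.0 fully open. Push-push latch: pressing in over 4 mm, best to the stop, and letting go releases it: a damped spring swings it to 1.0 in about 1 s. Under 4 mm it stays latched. Pushed down and pressed in again, it latches shut.
- wide_hatch_pad (a point): thin black rubber thumb pad (18 along x, 40 along y, 2 mm raised) at the middle of the wider hatch's front edge. The point: centre of its top, 88 mm from the hinge, 88 mm above the bench when shut; z is the hatch's outward normal. Moves with the hatch, whose free edge stands about 170 mm above the bench when open.
- narrow_hatch (a joint): narrower hatch angle (rad): 0 to 0.01 shut and latched; -0.068 pressed in to a firm stop (6 mm at the pad, takes about 3 N); 1.0 fully open. Push-push latch: pressing in over 4 mm, best to the stop, and letting go releases it: a damped spring swings it to 1.0 in about 1 s. Under 4 mm it stays latched. Pushed down and pressed in again, it latches shut.
- narrow_hatch_pad (a point): thin black rubber thumb pad (18 along x, 40 along y, 2 mm raised) at the middle of the narrower hatch's front edge. The point: centre of its top, 88 mm from the hinge, 88 mm above the bench when shut; z is the hatch's outward normal. Moves with the hatch, whose free edge stands about 170 mm above the bench when open.
- dishes: loose stack of four clear round culture dishes with red agar, 58 mm across, 55 mm high, origin at the centre of its underside, z up; to be left alone
- bottle: loose small jar, 48 mm across, 85 mm high, origin at the centre of its underside, z up; to be left alone
- marker: loose marker pen lying on the bench, about 135 mm long (its x), 15 mm thick, origin on its underside near the middle; to be left alone
There are look-alikes about, which are no part of the job. Leave any pink look-alike of the wide_reader alone. Leave any yellow look-alike of the narrow_reader alone.

How it is judged:
By the outcome, as a careful person would: the job done as asked, in the order asked, and still so for the second after the job is handed in, with the robot touching nothing.
It also fails if it takes over 32 s, if anything falls off the work surface, if the arm or the gripper's body presses on something with over 40 N, if the wrist force passes 120 N, or if a joint passes its speed limit or range.

### The arm

A 6-joint arm with a two-finger parallel gripper is mounted at the origin on the work surface. World frame = base frame: x ahead of the robot, y to its left, z up, the work surface at z = 0. Lengths are in mm, angles in rad, forces in N, time in s.
With the tool pointing down it reaches from about 275 to 725 mm from the base axis. Payload 15.9 kg.
Tool frame: the origin (TCP) lies between the finger pads; the fingertips stand 22 mm ahead of it and the grasp point (between the pads) lies 3 mm ahead of it (robot.tip_extent is the distance from the TCP to the fingertips, in mm); z points along the fingers, y is the direction in which the jaws open and shut (so a half turn about z gives the same grasp; the last joint's range is limited). The gripper opens to 85 mm and grips with 20 to 120 N. Pads are 22 mm wide; open, the fingers measure 114 mm over their backs; the gripper's body (76 mm by 85 mm) begins 54 mm behind the grasp point. The pads swing forward as they close: fully open they stand 13 mm farther back than shut.
Start: joints at [1.135, 0.213, -0.034, 1.323, 0, 1.571], TCP at [211.06, 453.254, 253.306] pointing down, gripper open.
Joint ranges: [-2.98, 2.98], [-0.74, 1.72], [-1.14, 1.35], [-2.1, 2.04], [-1.57, 1.44], [-3.14, 3.14]. Speed limits (rad/s): [1.89, 1.89, 2.39, 2.57, 3.14, 3.14].

### API

Orientations are given as a unit quaternion [w, x, y, z].
In Python, from bench import robot, viewer gives the robot as it stands. The module is installed in compiled form; this text tells all that it offers.
- The arm moves only by the tool apply_moves, never from a script. Its argument "rows" is a list of rows, each a list of 4 numbers: the shift along the tool's x, y, z in m, then the turn about the tool's z in degrees. A call has 1 to 8 rows; each row shifts and turns the pose as measured when the row begins, along the tool's axes as they then stand; what a row does not reach is not made up. A row lasts 1/12 s, in which the tool goes at most 41.7 mm and 7.16 degrees, less where a joint would pass 70% of its speed; a pose out of reach is approached as far as the arm can. A call is refused whole if a number of a shift passes 0.0417 or a number of a turn 7.16, either way. A call with a gripper value outside its range is refused whole. "gripper" is the opening, from -1 (shut) to 1 (fully open), set as the call begins (left out, the last holds). The fingers move at their own pace and stop on an object; the grip force is fixed at half the most. Time passes only in rows, so rows that do not move let the fingers close. It gives the time, the measured TCP pose, the force and the opening at its end, in the units of the state.
- robot.get_obs(): the state, without advancing time (a new reading comes with each control period).
- viewer.read_camera(name): name is "scene" or "top"; returns a dict with "image" (420x560x3 uint8, red, green, blue), "range_z" (420x560 float32, mm along the optical axis (not along the pixel's ray), 0 where there is no reading), "mtx" (3x3 intrinsics, pixels), "distortion" ([k1, k2, p1, p2, k3] as OpenCV has them; the pictures are not rectified), "position" and "orientation" of the camera in the world. Camera axes: x right, y up, looking along -z (the intrinsics and any distortion apply to the point x, -y, -z); pixel columns grow to the right and rows downward; lengths in mm; the calibration is good to about 2 mm. A picture is of the moment at which its call begins.
- robot.hand_in(): hands the job in, once; it reports no verdict.
The state is a dict: "time_s": time; "qpos": joint angles; "dq": joint speeds; "joint_efforts": joint torques, N m; "tool_pos": TCP position; "eef_rot": TCP orientation; "force": force on the tool from outside, world axes, zero at the start; "ft_torque": the same for the moment, N m; "finger_gap": finger opening in mm.
Only numpy, scipy, OpenCV 4.12 (cv2) and the standard library are available. Lean on these libraries where they do the work, as an engineer would, in place of code of your own. Each camera call takes 0.05 s, during which the arm holds its last target. There are 200 camera calls.

## Working session

There is one attempt and no reset: what is moved stays moved. The work goes in short steps, Python scripts to look and compute and a tool call to move; the robot and the scene stay as the last step left them, time stands still between calls to the robot, and variables do not carry over. Pictures are saved under pics/ and viewed, about 8 in all and at most 12, crops included, and the job is handed in when it is done.

Besides the shell and the picture viewer there is one more tool, called as name([rows], argument=value, ...), one row to a line, values as JSON. apply_moves: Moves the arm, as the interface text tells. Its arguments: {"type":"object","properties":{"rows":{"type":"array"},"gripper":{"type":"number"}},"required":["rows"]}

```bash
mkdir -p pics; cat > h.py <<'E'
import numpy as np, cv2
from scipy.spatial.transform import Rotation as R
from bench import robot, viewer
def cam(n):
    c=viewer.read_camera(n); return c
def save(c,f): cv2.imwrite('pics/'+f,cv2.cvtColor(c['image'],cv2.COLOR_RGB2BGR))
def rot(q): q=np.array(q); return R.from_quat(np.r_[q[1:],q[0]]).as_matrix()
def cloud(c):
    h,w=c['range_z'].shape; v,u=np.mgrid[:h,:w]
    p=cv2.undistortPoints(np.stack([u,v],-1).reshape(-1,1,2).astype(np.float64),c['mtx'],np.array(c['distortion'],float)).reshape(h,w,2)
    z=c['range_z'].astype(float)
    P=np.stack([p[...,0]*z,-p[...,1]*z,-z],-1)
    return P@rot(c['orientation']).T+np.array(c['position'])
E
python3 - <<'E'
from h import *
for n in('scene','top'):
    c=cam(n); save(c,n+'0.png'); np.savez(n+'0.npz',P=cloud(c),im=c['image'],rz=c['range_z']); print(n,c['position'],c['orientation'],c['mtx'].tolist() if hasattr(c['mtx'],'tolist') else c['mtx'],c['distortion'])
print(robot.get_obs(),robot.tip_extent)
E
```

```text
scene [ 809.64878176 -539.11713703  962.19535712] [0.92022227 0.2853538  0.07968866 0.25576142] [[478.4151256118105, 0.0, 277.39545266507326], [0.0, 478.4151256118105, 210.11202672998746], [0.0, 0.0, 1.0]] [-0.09465694  0.          0.          0.          0.        ]
top [ 381.70016958    6.54156915 1017.45259537] [-0.70252625 -0.04546874  0.04232951  0.70894123] [[427.1269033194129, 0.0, 282.4385747152104], [0.0, 427.1269033194129, 209.6558581546908], [0.0, 0.0, 1.0]] [-0.08408933  0.          0.          0.          0.        ]
{'time_s': 0.1, 'qpos': array([ 1.13500278e+00,  2.13335831e-01, -3.50005367e-02,  1.32350121e+00,
        9.58475375e-06,  1.57081078e+00]), 'dq': array([-2.14823078e-03,  1.29950654e-03,  2.53663096e-03,  5.47819349e-04,
       -6.77741723e-04,  3.65058459e-06]), 'joint_efforts': array([-2.49935529e-04, -6.87247467e+01,  4.87805629e+01,  1.21162453e-02,
       -6.28543762e-05, -2.93775474e-05]), 'tool_pos': array([210.93983423, 453.00564225, 252.8495432 ]), 'eef_rot': array([-1.17222692e-04,  2.16183634e-01,  9.76352582e-01, -5.07280893e-04]), 'force': array([-0.59691323,  0.4644249 ,  0.58660195]), 'ft_torque': array([ 0.01819029,  0.01949789, -0.00702401]), 'finger_gap': 85.22610272154097} 22.0
```

View pics/top0.png

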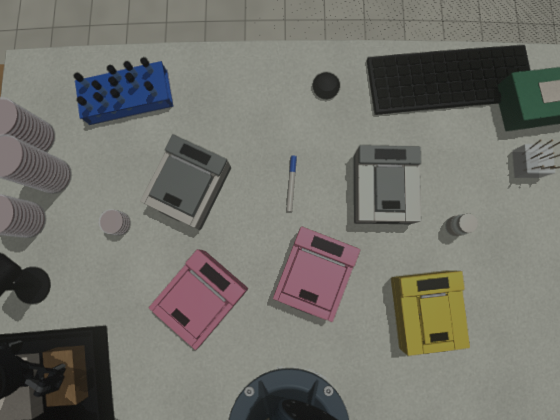

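View pics/scene0.png

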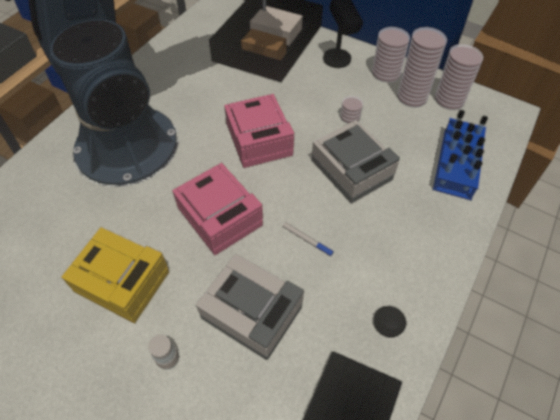

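The top view shows the wide-hatch grey reader at about (187,182), with its pad near (173,201). The narrow one is at (389,185), with its pad near (391,205). The pink and yellow look-alikes are nearer the robot. In the scene view the wide reader is at (355,160), with its pad near (344,135).

```bash
python3 - <<'E'
from h import *
out=[]
for n,(u0,u1,v0,v1) in {'top':(160,186,188,212),'scene':(330,358,124,146)}.items():
    d=np.load(n+'0.npz'); P=d['P']; g=d['im'].astype(int).max(-1)
    m=np.zeros(g.shape,bool); m[v0:v1,u0:u1]=1
    dk=(m&(g<55)).astype(np.uint8)
    k,l,s,cen=cv2.connectedComponentsWithStats(dk); i=1+s[1:,4].argmax(); q=P[l==i]
    r=cv2.minAreaRect(q[:,:2].astype(np.float32)); print(n,s[i],cen[i],'mean',q.mean(0),'med z',np.median(q[:,2]),r)
    out.append(cv2.resize(d['im'][v0-45:v1+45,u0-45:u1+45],(400,400),interpolation=2))
    # whole-reader
    near=(np.hypot(P[...,0]-q[:,0].mean(),P[...,1]-q[:,1].mean())<200)&(P[...,2]>60)
    k,l,s,cen=cv2.connectedComponentsWithStats(near.astype(np.uint8))
    for i in range(1,k):
        if s[i,4]>800: 
            w=P[l==i]; print('  blob',s[i],cv2.minAreaRect(w[:,:2].astype(np.float32)),np.percentile(w[:,2],[5,50,95]))
cv2.imwrite('pics/crop.png',cv2.cvtColor(np.hstack(out),cv2.COLOR_RGB2BGR))
E
```

```text
top [163 193  19  14 133] [171.94736842 199.63909774] mean [519.12928537 249.03578452 109.61139629] med z 88.76144037078313 ((460.3279724121094, 137.13534545898438), (304.37799072265625, 17.387237548828125), 62.21812057495117)
  blob [ 140  135   88   93 4523] ((567.7698974609375, 232.91908264160156), (141.12213134765625, 172.19174194335938), 63.8554573059082) [73.42194348 86.04404199 91.43329489]
  blob [ 162  249   67   44 1462] ((340.8522644042969, 204.64913940429688), (87.69064331054688, 121.4908447265625), 49.44690704345703) [73.77578459 87.14684033 92.41298716]
scene [338 132  12   7  43] [343.46511628 135.06976744] mean [523.54560415 253.60838167  88.54095762] med z 88.87926023472505 ((524.3391723632812, 254.0798797607422), (30.868896484375, 13.352883338928223), 63.89127731323242)
  blob [264 105  31  44 852] ((345.40911865234375, 204.59828186035156), (81.13343811035156, 121.42425537109375), 48.74855041503906) [65.45659608 86.04140956 91.91018277]
  blob [ 313  120   87   71 3203] ((566.591552734375, 231.7860870361328), (143.93296813964844, 174.74302673339844), 65.45841217041016) [67.1707058  85.47703026 91.28628399]
```

View pics/crop.png

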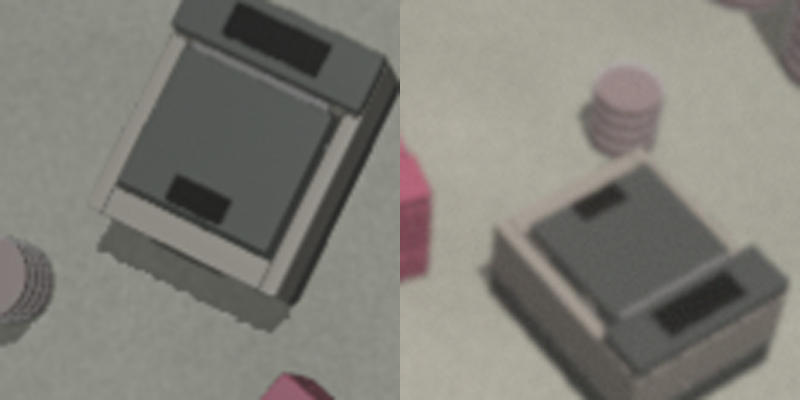

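The two views agree: the pad is at about (522.5, 253.8, 88.8) and the reader's yaw is about −0.44. The tool's x already points along the reader's −x, so no turn is needed. The next move shuts the gripper and carries it over the pad at a safe height.

apply_moves([
  [-0.04,-0.005,0,0],
  [-0.04,-0.005,0,0],
  [-0.04,-0.005,0,0],
  [-0.04,-0.005,0,0],
  [-0.04,-0.005,0,0],
  [-0.04,-0.005,0,0],
  [-0.04,-0.005,0,0],
  [-0.04,-0.005,0,0],
], gripper=-1)

```text
time_s: 0.77
tool_pos: [487.6, 279.4, 250.5]
eef_rot: [-0.002, 0.21, 0.978, -0.001]
force: [-0.9, -0.1, 0.0]
finger_gap: 0.0
```

apply_moves([
  [-0.02,-0.004,0.02,0],
  [-0.02,-0.004,0.03,0],
  [0,0,0.03,0],
  [0,0,0.02,0],
  [0,0,0,0],
])

```text
time_s: 1.18
tool_pos: [529.3, 247.3, 145.2]
eef_rot: [-0.001, 0.214, 0.977, -0.002]
force: [0.4, -0.9, -0.9]
finger_gap: -0.3
```

```bash
python3 - <<'E'
from h import *
o=robot.get_obs();print(o['time_s'],o['tool_pos'],o['force'],o['eef_rot'])
c=cam('scene');d=cam('top')
a=[cv2.resize(i,(400,400),interpolation=2) for i in (c['image'][85:195,290:400],d['image'][135:245,130:240])]
cv2.imwrite('pics/hover.png',cv2.cvtColor(np.hstack(a),cv2.COLOR_RGB2BGR))
E
```

```text
1.1833 [529.26540579 247.26347598 145.15945307] [ 0.40648979 -0.94786405 -0.86901013] [-0.00109141  0.21432014  0.97676139 -0.00169631]
```

View pics/hover.png

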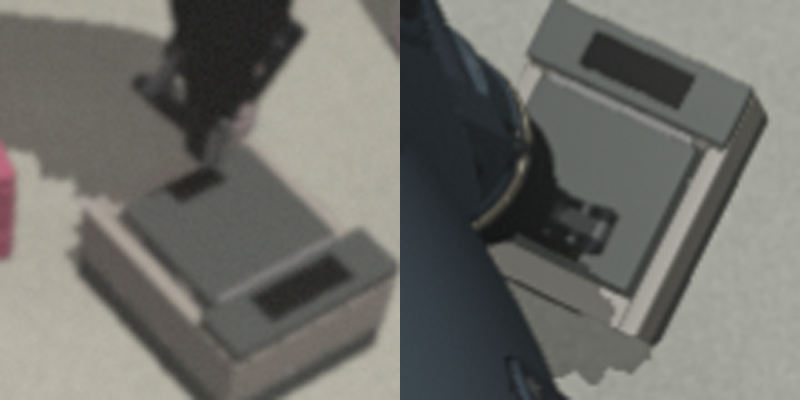

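The shut fingertips hover just above the pad and about 9 mm toward the hinge, so the next move corrects that and descends to near contact.

apply_moves([
  [0.009,0.003,0,0],
  [0,0,0.012,0],
  [0,0,0.01,0],
  [0,0,0,0],
  [0,0,0,0],
])

```text
time_s: 1.7
tool_pos: [523.7, 259.5, 133.8]
eef_rot: [0.004, 0.213, 0.977, 0.003]
force: [-0.2, -0.5, 1.2]
finger_gap: -0.2
```

apply_moves([
  [-0.001,-0.005,0.01,0],
  [0,0,0.01,0],
  [0,0,0,0],
  [0,0,0,0],
])

```text
time_s: 2.03
tool_pos: [523.5, 256.4, 116.3]
eef_rot: [0.006, 0.212, 0.977, 0.004]
force: [-0.0, -0.2, 0.5]
finger_gap: -0.1
```

apply_moves([
  [0,-0.002,0.004,0],
  [0,0,0.004,0],
  [0,0,0.003,0],
  [0,0,0,0],
])

```text
time_s: 2.37
tool_pos: [523.1, 255.1, 105.9]
eef_rot: [0.006, 0.212, 0.977, 0.005]
force: [-1.0, -0.4, 2.9]
finger_gap: -0.3
```

apply_moves([
  [0,0,0.003,0],
  [0,0,0.002,0],
  [0,0,0,0],
])

```text
time_s: 2.62
tool_pos: [523.4, 255.5, 103.8]
eef_rot: [0.007, 0.212, 0.977, 0.006]
force: [-8.6, -5.5, 15.1]
finger_gap: -0.2
```

The force has risen to about 15 N at 103.8 mm, so the pad is at its firm stop. Next comes the release: a quick retreat up and away past the front of the reader.

apply_moves([
  [0.005,0,-0.04,0],
  [0.025,0,-0.04,0],
  [0.035,0,-0.04,0],
  [0.04,0,-0.04,0],
  [0.04,0,-0.03,0],
  [0.04,0,0,0],
  [0.04,0,0,0],
  [0,0,0,0],
])

```text
time_s: 3.28
tool_pos: [335.1, 338.9, 272.2]
eef_rot: [0.007, 0.215, 0.977, 0.007]
force: [0.7, -0.6, 0.9]
finger_gap: -0.0
```

apply_moves([
  [0.03,0,0,0],
  [0.03,0,0,0],
  [0,0,0,0],
  [0,0,0,0],
  [0,0,0,0],
  [0,0,0,0],
  [0,0,0,0],
  [0,0,0,0],
])

```text
time_s: 3.95
tool_pos: [278.8, 365.7, 272.5]
eef_rot: [0.008, 0.214, 0.977, 0.009]
force: [1.0, -0.3, 0.2]
finger_gap: -0.0
```

```bash
python3 - <<'E'
from h import *
o=robot.get_obs();print(o['time_s'],o['tool_pos'],o['force'])
c=cam('scene');save(c,'open.png');P=cloud(c)
m=(np.hypot(P[...,0]-567,P[...,1]-232)<100)
print(np.percentile(P[m][:,2],[50,90,97,99.5]))
E
```

```text
3.95 [278.78551902 365.71126673 272.48959967] [ 1.00005517 -0.32715897  0.18679224]
[ 76.3943789  142.91223469 161.74117513 166.608911  ]
```

View pics/open.png

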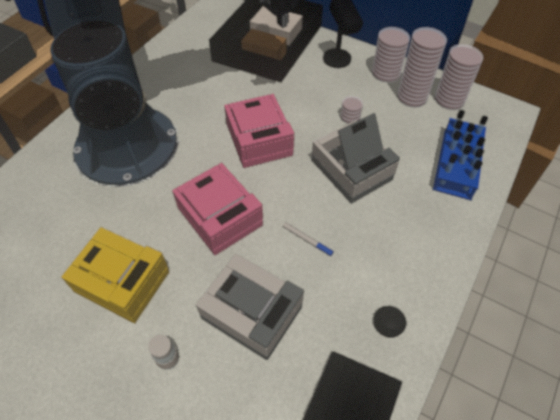

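The wide hatch stands open at about (362,140), with its edge near 167 mm. The other readers are still shut and the arm is clear. Next I hold still for more than two seconds and check again.

apply_moves([
  [0,0,0,0],
  [0,0,0,0],
  [0,0,0,0],
  [0,0,0,0],
  [0,0,0,0],
  [0,0,0,0],
  [0,0,0,0],
  [0,0,0,0],
])

```text
time_s: 4.67
tool_pos: [279.9, 365.0, 272.2]
eef_rot: [0.008, 0.215, 0.977, 0.008]
force: [0.5, 0.9, -0.3]
finger_gap: -0.3
```

apply_moves([
  [0,0,0,0],
  [0,0,0,0],
  [0,0,0,0],
  [0,0,0,0],
  [0,0,0,0],
  [0,0,0,0],
  [0,0,0,0],
  [0,0,0,0],
])

```text
time_s: 5.33
tool_pos: [279.9, 365.1, 272.3]
eef_rot: [0.008, 0.215, 0.977, 0.008]
force: [0.1, 0.1, 0.5]
finger_gap: 0.1
```

apply_moves([
  [0,0,0,0],
  [0,0,0,0],
  [0,0,0,0],
  [0,0,0,0],
  [0,0,0,0],
  [0,0,0,0],
  [0,0,0,0],
  [0,0,0,0],
])

```text
time_s: 6.0
tool_pos: [279.9, 365.1, 272.2]
eef_rot: [0.008, 0.215, 0.977, 0.008]
force: [0.2, -0.7, 0.9]
finger_gap: -0.1
```

apply_moves([
  [0,0,0,0],
  [0,0,0,0],
  [0,0,0,0],
  [0,0,0,0],
  [0,0,0,0],
  [0,0,0,0],
  [0,0,0,0],
  [0,0,0,0],
])

```text
time_s: 6.67
tool_pos: [279.9, 365.1, 272.3]
eef_rot: [0.008, 0.215, 0.977, 0.008]
force: [0.2, -0.5, 0.5]
finger_gap: 0.0
```

apply_moves([
  [0,0,0,0],
  [0,0,0,0],
  [0,0,0,0],
  [0,0,0,0],
  [0,0,0,0],
  [0,0,0,0],
])

```text
time_s: 7.17
tool_pos: [279.9, 365.1, 272.2]
eef_rot: [0.008, 0.215, 0.977, 0.008]
force: [1.1, -0.0, -0.7]
finger_gap: 0.3
```

```bash
python3 - <<'E'
from h import *
o=robot.get_obs();print(o['time_s'],o['tool_pos'],o['force'])
c=cam('scene');save(c,'open2.png');P=cloud(c)
m=(np.hypot(P[...,0]-567,P[...,1]-232)<100)
print(np.percentile(P[m][:,2],[50,90,97,99.5]))
a=cv2.imread('pics/scene0.png').astype(int);d=abs(a-cv2.imread('pics/open2.png')).max(-1)>50
k,l,s,_=cv2.connectedComponentsWithStats(d.astype(np.uint8));print([x.tolist() for x in s[1:] if x[4]>15])
E
```

```text
7.1667 [279.85025573 365.11624588 272.24444227] [ 1.10866331 -0.00670736 -0.72216255]
[ 76.51250316 143.09124367 161.98402265 166.6517631 ]
[[114, 0, 7, 10, 57], [251, 7, 29, 22, 277], [266, 6, 23, 22, 250], [33, 24, 21, 36, 339], [145, 35, 66, 24, 530], [174, 64, 64, 24, 474], [253, 76, 21, 9, 92], [140, 78, 9, 25, 103], [70, 104, 22, 23, 94], [338, 114, 44, 34, 468]]
```

```bash
python3 -c "
from bench import robot
print(robot.hand_in())"
```

```text
the job is handed in; nothing more can be done
None
```

The wide reader's hatch popped open and stayed fully open, and I handed the job in at about 7.2 s on the robot's clock.

- **Press:** I pressed the pad once with shut fingertips, to the firm stop. The force rose to about 15 N up and the fingertips were at about 82 mm. I then withdrew up and away past the front.
- **Hold:** The hatch's top edge measured 166.6 mm at 3.95 s and again at 7.17 s, with the arm clear of it throughout. The stated open height is about 170 mm. I took this as fully open, because it did not move between the two readings and both were well within depth-reading accuracy.
- **Everything else:** Comparing the first and last scene pictures, the only changes were the arm, its shadow and the wide hatch. The other readers, dishes, jar and marker did not move.

No check failed. My one disagreement was a first pad reading from the top view that other dark pixels had spoiled; I used the scene view and the reader's outline instead, and they agreed within about 2 mm.

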